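Present the notched filter plate to the label reader

ROBOT

A 6-joint arm with a two-finger parallel gripper is mounted at the origin on the work surface. World frame = base frame: x ahead of the robot, y to its left, z up, the work surface at z = 0. Lengths are in m, angles in rad, forces in N, time in s.
With the tool pointing down it reaches from about 0.325 to 0.775 m from the base axis. Payload 5.5 kg.
Tool frame: the origin (TCP) lies between the finger pads; the fingertips stand 8 mm ahead of it and the grasp point (between the pads) lies 11 mm behind it (tcp_to_tips is the distance from the TCP to the fingertips, in m); z points along the fingers, y is the direction in which the jaws open and shut (so a half turn about z gives the same grasp; the last joint's range is limited). The gripper opens to 88 mm and grips with 3 to 60 N. Pads are 20 mm wide; open, the fingers measure 115 mm over their backs; the gripper's body (75 mm by 178 mm) begins 61 mm behind the grasp point.
Start: joints at [1.06, 0.091, 1.231, -0, 1.82, -0.057], TCP at [0.263, 0.539, 0.231] pointing down, gripper open.
Joint ranges: [-2.87, 2.87], [-0.86, 2.18], [0.17, 2.46], [-1.51, 4.65], [0.06, 2.69], [-2.65, 2.65]. Speed limits (rad/s): [2.57, 2.57, 3.01, 3.14, 3.14, 3.14].

INTERFACE

Orientations are given as a unit quaternion [w, x, y, z].
In Python, from bench import * gives the robot as it stands. Calls block until the motion is done:
- move_to(position, orientation): joint-space move of the TCP to a pose.
- move_l(position, speed=0.15, orientation=None): straight line of the TCP; orientation=None keeps the orientation; speed is the mean speed in m/s.
- movej(angles): joint-space move.
- gripper_open() and close(): open the fingers fully, or close them until they stop; the grip force is fixed at half the most.
- hold(seconds).
- inverse_kinematics(position, orientation): joint angles nearest the present ones, or None.
- state(): the state.
- get_image(name): name is "scene" or "top" or "wrist"; returns a dict with "frame" (384x512x3 uint8, blue, green, red), "depth" (384x512 float32, m along the optical axis (not along the pixel's ray), 0 where there is no reading), "camera_matrix" (3x3 intrinsics, pixels), "view" (4x4, takes a point from world to camera coordinates). Camera axes: x right, y up, looking along -z (the intrinsics and any distortion apply to the point x, -y, -z); pixel columns grow to the right and rows downward; lengths in m; the calibration is good to about 2 mm. A picture is of the moment at which its call begins.
A pose or a line that the arm cannot do raises IKError and nothing moves.
- job_done(): hands the job in, once; it reports no verdict.
The state is a dict: "time": time; "joint_pos": joint angles; "dq": joint speeds; "joint_torque": joint torques, N m; "ee_pos": TCP position; "ee_rot": TCP orientation; "ft_force": force on the tool from outside, world axes, zero at the start; "moment": the same for the moment, N m; "finger_gap": finger opening in m.
Only numpy, scipy, OpenCV 4.12 (cv2) and the standard library are available. Lean on these libraries where they do the work, as an engineer would, in place of code of your own. Each camera call takes 0.05 s, during which the arm holds its last target.

TASK

Swing the rack's keeper lever by its black handle off the glass plates and leave it in its marked release notch, a quarter turn round (not at the far stop). Then take the plate with the cut-off corner out of the rack, gripping it by its frosted end (the end with the notch), and hold it still with the frosted end 10 to 25 cm above the white reading disc, tipped about 45 degrees so that its labelled face looks upward. The label is on the face that looks at you when the notch is at your upper left; finish while still holding the plate there, and leave the other plate in the rack and everything else on the bench alone.

Things in the scene. Friction and masses are not known exactly. Their poses are not given: they have to be found in the camera images.
- rack: grey plastic rack fixed to the bench, at any yaw. Origin at bench level. Base 125 x 150 x 12 mm; plates stand on it (12 mm above the bench) along the rack's x axis, centred at x = 30 mm, in two slots at y = -5 and +45 mm. Combs and end stops reach 30 mm above the bench; above them the plates are bare, with a 42 mm gap between them.
- keeper (a joint): steel keeper bar swinging level about an upright pivot, 3 mm above the plates. 0 to 0.15 = locked over the plates (bar along rack +y); grows anticlockwise from above; 1.571 = middle of release notch (bar along rack -x); hard stop 1.95. Notches: pairs of low dark ridges on a round plate under the bar. No click: 0.12 N m friction keeps it where it is left.
- keeper_handle (a point): point 11 mm below the top of the upright round black handle pin on the keeper bar (16 mm across, 45 mm high, top 135 mm and bar's upper face 90 mm above the bench), 85 mm from the pivot; it is at grip height, 112 mm above the bench
- keeper_pivot (a point): the keeper's pivot axis, 85 mm above the bench; fixed to the rack at x = 10, y = -55 mm. Cap 24 mm across, top 95 mm above the bench. The bar is 12 mm wide and reaches 118 mm from the pivot.
- label (a point): centre of the filter plate's frosted end: 21 mm from the end face, half-way up (32.5 mm below the top edge) and half-way through the thickness. x points along the plate out of the frosted end, y straight out of the labelled face, z towards the notched (upper) edge.
- filter_plate: clear glass plate, 100 x 65 x 8 mm, about 125 g, standing on its long edge in either slot, top 77 mm above the bench. One end, 42 mm long, is frosted white, with a 10 mm long x 12 mm deep notch cut from its upper corner. Origin: centre of the lower edge; axes as at label.
- blank_center (a point): centre of the other plate in the rack: same size, frosted at both ends, no notch; to be left in its slot
- reading_disc: white disc fixed flat on the bench, 120 mm across, 4 mm thick; origin at its underside's centre. A camera on the ceiling reads labels held over it.
- petri_dish: glass dish, 56 mm across, 14 mm high; leave alone
- small_bottle: small amber bottle, 34 mm across, about 65 mm high; leave alone
- beaker: glass beaker, 68 mm across, 85 mm high; leave alone
- flask: conical flask, 76 mm across, 104 mm high; leave alone
- spatula: thin steel lab spatula, 120 mm long, lying flat; leave alone
- pipette_bulb: rubber pipette bulb, 46 mm across, 75 mm high; leave alone
Things that resemble listed ones, but are neither listed nor needed, are in the scene too. What is shaped like the rack but brown is not meant.

How it is judged:
By the outcome, as a careful person would: the job done as asked, in the order asked, and still so for the second after the job is handed in, while the arm keeps its last pose, push and grip.
It also fails if it takes over 51 s, if anything falls off the work surface, if the arm or the gripper's body presses on something with over 40 N, if the wrist force passes 120 N, or if a joint passes its speed limit or range.

## Working session

There is one attempt and no reset: what is moved stays moved. The work goes in short steps, each a Python script; the robot and the scene stay as the last script left them, time stands still between calls to the robot, and variables do not carry over. Pictures are saved under pics/ and viewed, and the job is handed in when it is done.

```bash
ls; mkdir -p pics
python3 - <<'E'
from bench import *
import cv2,numpy as np
for n in ["scene","top","wrist"]:
    d=get_image(n); cv2.imwrite(f"pics/{n}0.png",d["frame"]); np.savez(f"pics/{n}0.npz",**d)
    print(n,d["camera_matrix"].round(1).tolist(),d["view"].round(3).tolist(),[k for k in d])
s=state(); print(s)
E
```

```text
pics
scene [[372.9, 0.0, 251.6], [0.0, 372.9, 196.1], [0.0, 0.0, 1.0]] [[-0.109, 0.994, -0.018, 0.052], [-0.723, -0.067, 0.688, 0.319], [0.682, 0.088, 0.726, -1.331], [0.0, 0.0, 0.0, 1.0]] ['frame', 'depth', 'camera_matrix', 'view']
top [[349.6, 0.0, 255.7], [0.0, 349.6, 187.3], [0.0, 0.0, 1.0]] [[0.002, -1.0, -0.0, 0.003], [0.988, 0.002, 0.151, -0.541], [-0.151, -0.001, 0.988, -0.88], [0.0, 0.0, 0.0, 1.0]] ['frame', 'depth', 'camera_matrix', 'view']
wrist [[279.3, 0.0, 257.1], [0.0, 279.3, 195.2], [0.0, 0.0, 1.0]] [[0.437, 0.899, -0.003, -0.599], [-0.868, 0.421, -0.262, 0.033], [-0.234, 0.117, 0.965, -0.39], [0.0, 0.0, 0.0, 1.0]] ['frame', 'depth', 'camera_matrix', 'view']
{'time': 0.15, 'joint_pos': array([ 1.06025085e+00,  9.17220213e-02,  1.23161676e+00, -3.10985349e-05,
        1.81976033e+00, -5.66769789e-02]), 'dq': array([ 0.00050859, -0.00102161, -0.00340102, -0.00033827,  0.00141644,
       -0.0009976 ]), 'joint_torque': array([ 1.03861701e-03, -4.47050786e+01, -4.06904876e+01,  6.97963452e-02,
        2.75639340e-02, -1.09009673e-04]), 'ee_pos': array([0.26296754, 0.53907987, 0.22974074]), 'ee_rot': array([-1.96301073e-04,  2.24995099e-01,  9.74359604e-01, -7.27355417e-04]), 'ft_force': array([-0.34390918,  0.76340306, -0.48590794]), 'moment': array([ 0.03033566,  0.02588842, -0.03153389]), 'finger_gap': 0.08754043738226386}
```

View pics/scene0.png

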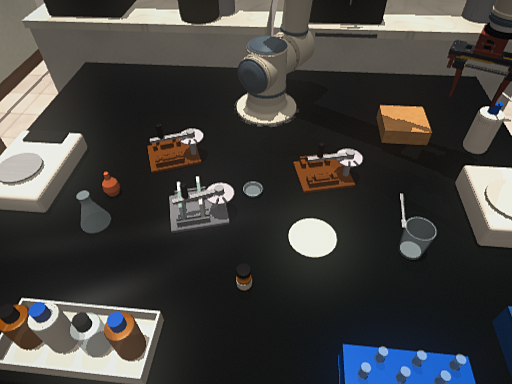

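View pics/top0.png

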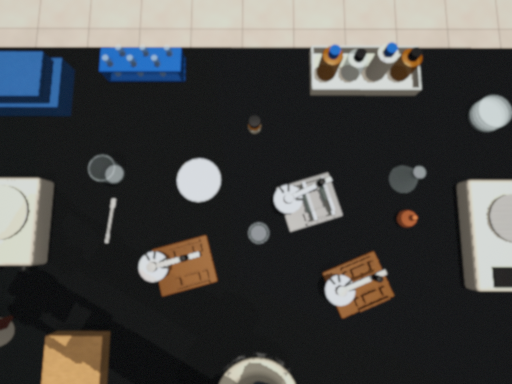

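View pics/wrist0.png

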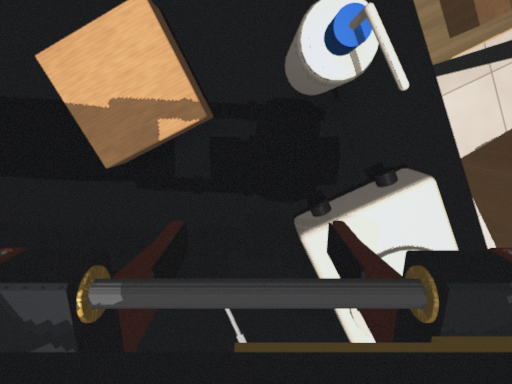

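The grey rack is at about (308,202) in the top view and (198,207) in the scene view. The two brown ones, at top (178,265) and (358,284), are decoys. Next I'll enlarge the grey rack.

```bash
cat > h.py <<'E'
import numpy as np,cv2
def ray(d,u,v):
    K=d["camera_matrix"];V=d["view"]
    p=np.linalg.solve(K,[u,v,1.]);c=np.array([p[0],-p[1],-p[2]])
    R=V[:3,:3];o=-R.T@V[:3,3];return o,R.T@c
def onz(d,u,v,z):
    o,r=ray(d,u,v);return o+r*(z-o[2])/r[2]
def proj(d,P):
    V=d["view"];c=V[:3,:3]@np.asarray(P)+V[:3,3];q=d["camera_matrix"]@[c[0],-c[1],-c[2]];return q[:2]/q[2]
E
python3 - <<'E'
import cv2
for n,(a,b,c,e) in dict(top=(260,350,160,240),scene=(150,245,160,240)).items():
    im=cv2.imread(f"pics/{n}0.png")[c:e,a:b]
    cv2.imwrite(f"pics/{n}0c.png",cv2.resize(im,None,fx=7,fy=7,interpolation=cv2.INTER_CUBIC))
E
```

```text
(no output)
```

View pics/top0c.png

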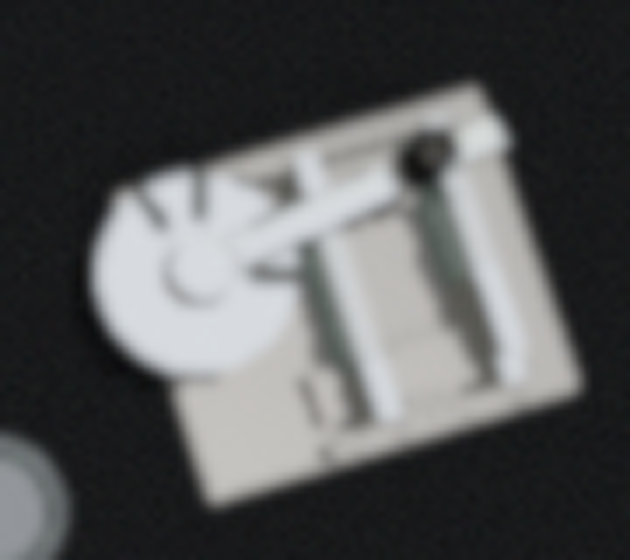

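View pics/scene0c.png

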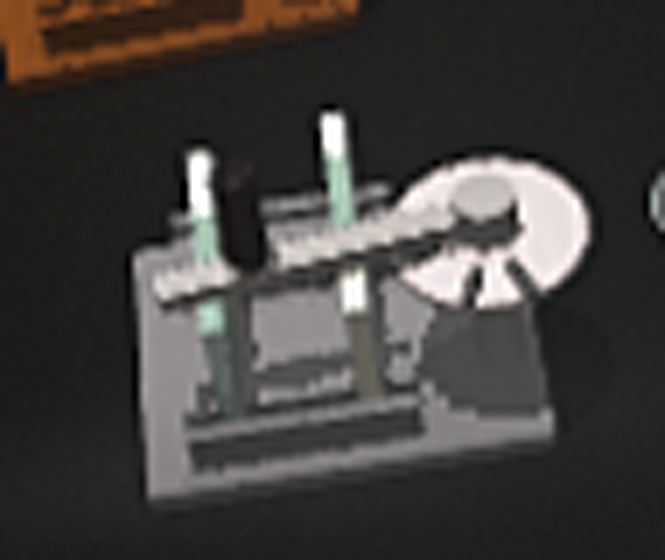

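```bash
cat >> h.py <<'E'
def qa(a): # tool down, tool x at world angle a (rad)
    return [0,np.cos(a/2),np.sin(a/2),0]
E
python3 - <<'E'
from bench import *
from h import *
q=qa(np.radians(116))
print(inverse_kinematics([.524,-.181,.27],q),inverse_kinematics([.544,-.150,.103],q),inverse_kinematics([.59,-.05,.103],qa(np.radians(206))))
move_to([.524,-.181,.27],q)
hold(.2)
d=get_image("wrist"); cv2.imwrite("pics/w1.png",d["frame"]);np.savez("pics/w1.npz",**d);print(state()["time"],state()["ee_pos"])
cv2.imwrite("pics/w1b.png",cv2.resize(d["frame"],(800,600),interpolation=cv2.INTER_CUBIC))
E
```

```text
[-3.93956997e-01 -2.03993796e-02  1.27491013e+00 -4.44089210e-16
  1.88708190e+00 -8.47742602e-01] [-3.29337690e-01  7.80797486e-03  1.54251236e+00 -4.44089210e-16
  1.59127232e+00 -7.83123296e-01] [-1.41996650e-01  8.21708805e-02  1.46592656e+00 -4.44089210e-16
  1.59349521e+00 -2.16657858e+00]
3.1083 [ 0.5241354  -0.18063101  0.26996991]
```

View pics/w1b.png

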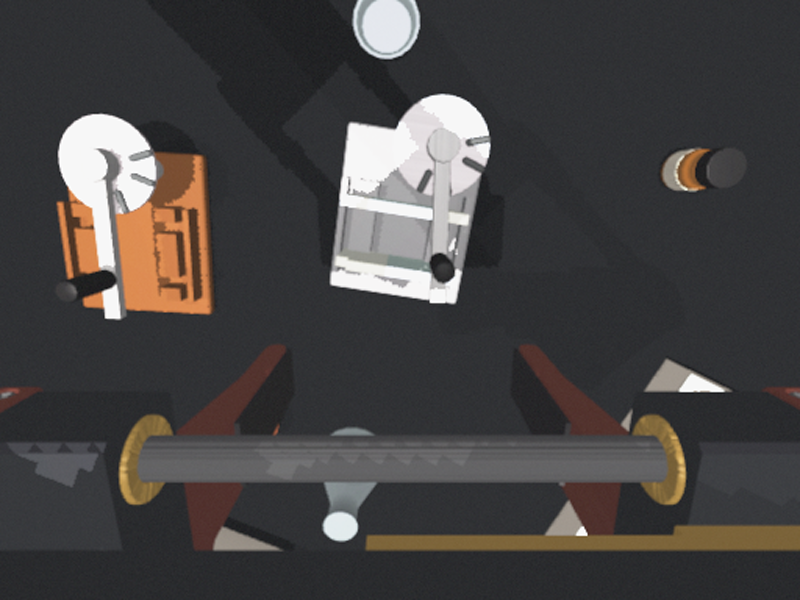

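Run:
```python
import cv2
im=cv2.imread("pics/w1.png")[55:200,205:320]
cv2.imwrite("pics/w1c.png",cv2.resize(im,None,fx=4,fy=4,interpolation=cv2.INTER_CUBIC))
```

```text
(no output)
```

View pics/w1c.png

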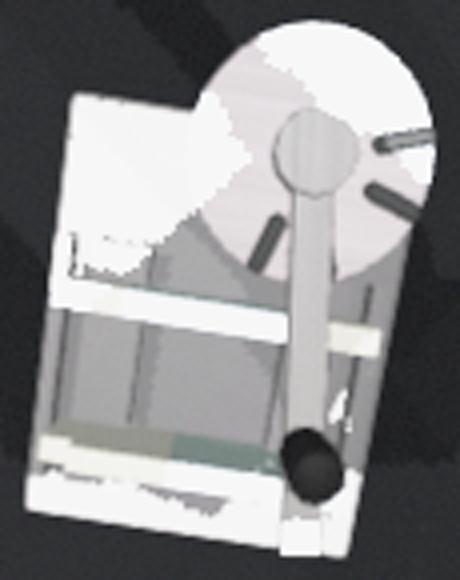

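Run:
```python
from h import *
d=dict(np.load("pics/w1.npz"));W=lambda x,y:(205+(x+.5)/4-.5,55+(y+.5)/4-.5)
for n,p,z in [("piv",(315,147),.095),("handle",(319,479),.135),("handlebase",(306,455),.090),("+x-y",(73,95),.012),("+x+y",(27,508),.012),("-x+y",(347,556),.012),("plate45 +x end top",(40,447),.077),("plate-5 +x end top",(50,292),.077),("plate-5 -x end top",(380,343),.077)]:
    print(n,onz(d,*W(*p),z).round(4))
```

```text
piv [ 0.5062 -0.0769  0.095 ]
handle [ 0.5435 -0.1541  0.135 ]
handlebase [ 0.5444 -0.1552  0.09  ]
+x-y [ 0.4271 -0.0886  0.012 ]
+x+y [ 0.4712 -0.2284  0.012 ]
-x+y [ 0.5884 -0.1918  0.012 ]
plate45 +x end top [ 0.4705 -0.1911  0.077 ]
plate-5 +x end top [ 0.4541 -0.1466  0.077 ]
plate-5 -x end top [ 0.5508 -0.116   0.077 ]
```

Run:
```python
from bench import *
from h import *
P=np.array([.507,-.0768]);th0=np.radians(-64.4)
pos=lambda t,z:[P[0]+.085*np.cos(t),P[1]+.085*np.sin(t),z]
move_to(pos(th0,.17),qa(np.pi+th0)); move_l(pos(th0,.103),.15)
close();s=state();print(s["time"],s["finger_gap"],s["ft_force"].round(1))
n=8
for i in range(1,n+1):
    t=th0+np.radians(17.5+64.4)*i/n
    move_l(pos(t,.103),.12,qa(np.pi+t))
    if i in(2,5,8): print(state()["ft_force"].round(1))
s=state();print(s["time"],s["finger_gap"],s["ee_pos"])
d=get_image("top");cv2.imwrite("pics/t2.png",cv2.resize(d["frame"][150:250,250:360],None,fx=6,fy=6,interpolation=cv2.INTER_CUBIC))
```

```text
5.3167 0.015762638390990052 [-0.  -1.   0.6]
[ 0.8  1.1 -0.1]
[-2.   1.8  0.8]
[-5.  -0.2  0.6]
7.9167 0.015752561743599573 [ 0.58768185 -0.05174948  0.10292691]
```

View pics/t2.png

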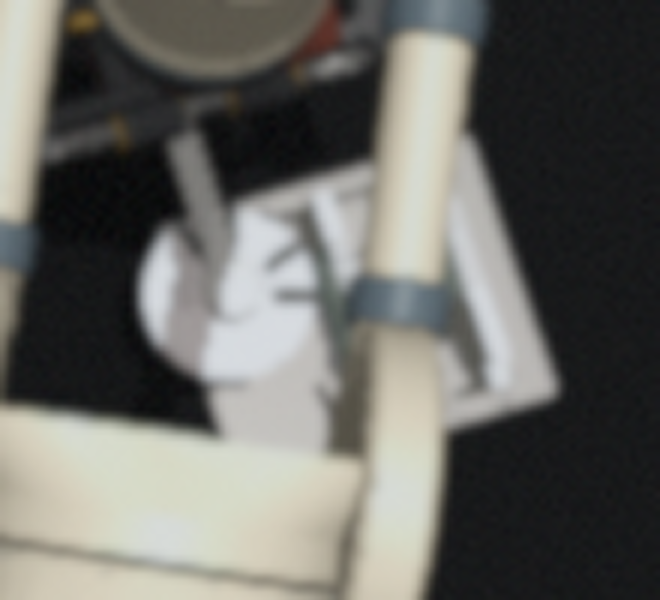

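```bash
cat >> h.py <<'E'
YAW=np.radians(197.5)
EX=np.array([np.cos(YAW),np.sin(YAW)]);EY=np.array([-EX[1],EX[0]])
PIV=np.array([.507,-.0768]);O=PIV-.010*EX+.055*EY
def rk(x,y,z): return [*(O+x/1000*EX+y/1000*EY),z]
E
python3 - <<'E'
from bench import *
from h import *
gripper_open(); p=state()["ee_pos"]; move_l([p[0],p[1],.19],.2)
move_to(rk(5,20,.21),qa(YAW))
hold(.2);d=get_image("wrist");np.savez("pics/w3.npz",**d)
cv2.imwrite("pics/w3.png",cv2.resize(d["frame"],(800,600),interpolation=cv2.INTER_CUBIC));print(state()["time"])
E
```

```text
10.5083
```

View pics/w3.png

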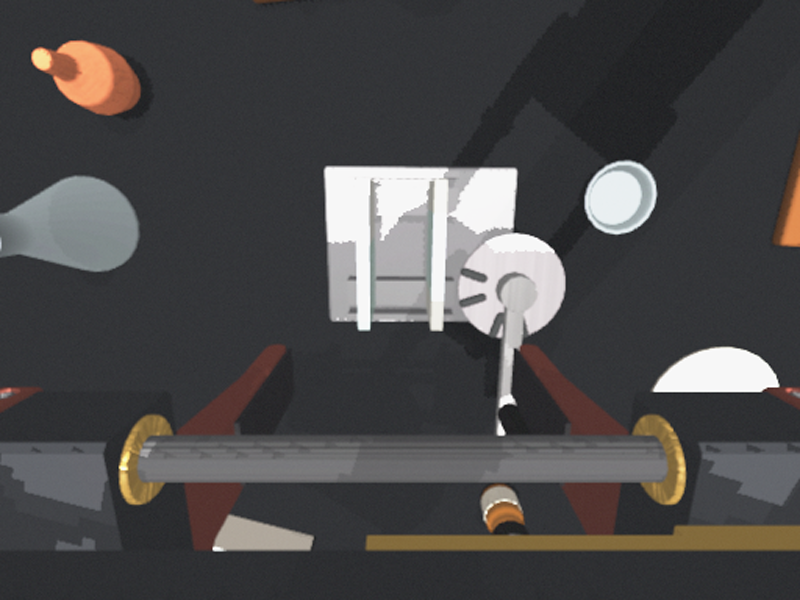

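Run:
```python
from h import *
d=dict(np.load("pics/w3.npz"));im=d["frame"]
for n,(a,b,c,e) in dict(w3a=(285,380,140,285),w3b=(200,340,95,225)).items():
    cv2.imwrite(f"pics/{n}.png",cv2.resize(im[c:e,a:b] if n=="w3a" else im[c:e,a:b],None,fx=4,fy=4,interpolation=cv2.INTER_CUBIC))
```

```text
(no output)
```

View pics/w3a.png

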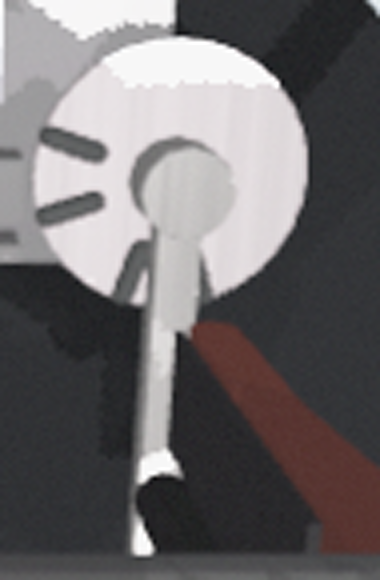

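View pics/w3b.png

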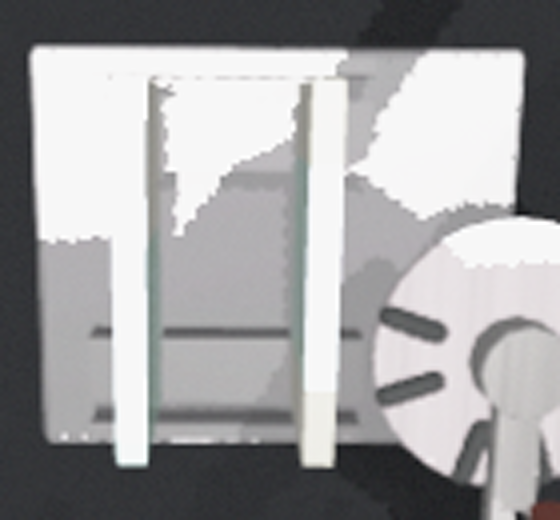

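Run:
```python
from h import *
d=dict(np.load("pics/w3.npz"))
A=lambda x,y:(285+(x+.5)/4-.5,140+(y+.5)/4-.5)
B=lambda x,y:(200+(x+.5)/4-.5,95+(y+.5)/4-.5)
def toR(p): v=p[:2]-O; return (1000*np.array([v@EX,v@EY])).round(1)
for n,p,z in [("cap",(190,192),.095),("bar1",(174,320),.09),("bar2",(154,440),.09),("barL240",(155,240),.09),("barL440",(140,440),.09),("L540",(132,540),.085),("handlebase",(160,475),.09)]:
    print(n,toR(onz(d,*A(*p),z)))
for n,p in [("P45 -x end L",(117,466)),("P45 -x R",(148,466)),("P45 +x R",(148,80)),("P45 midR",(150,270)),("P45 midL",(113,270)),("blank -x L",(302,466)),("blank -x R",(335,466)),("blank mid L",(304,270)),("blank mid R",(341,270)),("blank+xL",(312,80)),("blank+xR",(346,80))]:
    print(n,toR(onz(d,*B(*p),.077)))
D=d["depth"]
for y in (-5,45):
  r=[]
  for x in (-15,0,20,40,60,67,72,75,78):
    u,v=np.round(proj(d,rk(x,y,.077))).astype(int); dz=D[v,u]; 
    o,rr=ray(d,u,v); r.append((x,round(float((o+rr*dz)[2]),3)))
  print(y,r)
```

```text
cap [ 11.  -54.7]
bar1 [-24.3 -54.4]
bar2 [-58.3 -51.4]
barL240 [ -2.8 -48.1]
barL440 [-58.3 -47.7]
L540 [-91.2 -48.5]
handlebase [-68.6 -53.7]
P45 -x end L [-19.6  49.6]
P45 -x R [-19.6  41.3]
P45 +x R [80.3 39.6]
P45 midR [33.4 39.9]
P45 midL [33.3 49.4]
blank -x L [-19.5  -0.2]
blank -x R [-19.5  -9.1]
blank mid L [33.5  0.3]
blank mid R [33.5 -9.2]
blank+xL [80.4 -0.7]
blank+xR [80.4 -9.1]
-5 [(-15, 0.078), (0, 0.076), (20, 0.077), (40, 0.078), (60, 0.076), (67, 0.077), (72, 0.077), (75, 0.076), (78, 0.076)]
45 [(-15, 0.077), (0, 0.076), (20, 0.078), (40, 0.078), (60, 0.077), (67, 0.077), (72, 0.065), (75, 0.065), (78, 0.065)]
```

Run:
```python
from bench import *
from h import *
d=dict(np.load("pics/w3.npz"))
def toR(p): v=p[:2]-O; return (1000*np.array([v@EX,v@EY])).round(1)
print("flask",toR(onz(d,140/1.5625,230/1.5625,.01)),"bottle",toR(onz(d,140/1.5625,100/1.5625,.02)))
q=qa(YAW)
move_to(rk(59,63,.13),q); move_l(rk(59,63,.046),.1)
print(state()["ft_force"].round(1),state()["ee_pos"])
close();s=state();print(s["time"],s["finger_gap"],s["ft_force"].round(1),s["ee_pos"],rk(59,63,.046))
```

```text
flask [ 41.8 229. ] bottle [135.8 208.9]
[ 0.2 -0.4  0.4] [ 0.49627198 -0.20430364  0.04690311]
13.1583 0.013039575716246466 [-18.4  38.2  22.1] [ 0.49239039 -0.19293898  0.04618529] [np.float64(0.49575115375484113), np.float64(-0.20407318436400015), 0.046]
```

Run:
```python
from bench import *
from h import *
def toR(p): v=p[:2]-O; return (1000*np.array([v@EX,v@EY])).round(1)
print(toR(state()["ee_pos"]))
for y in (53,45.5):
    move_l(rk(59,y,.046),.06);hold(.15);s=state();print(s["time"],s["finger_gap"],s["ft_force"].round(1),toR(s["ee_pos"]),s["ee_pos"][2])
d=get_image("wrist");cv2.imwrite("pics/w4.png",cv2.resize(d["frame"],(800,600)))
d=get_image("scene");cv2.imwrite("pics/s4.png",cv2.resize(d["frame"][130:270,120:290],None,fx=4,fy=4,interpolation=cv2.INTER_CUBIC))
```

```text
[58.9 51.4]
13.625 0.007957979568057225 [-8.5 20.8  9.6] [58.9 46.5] 0.045663991572943936
14.05 0.0076968381148371946 [-0.5 -0.5 -1.3] [59.2 45.8] 0.04576558865217288
```

View pics/w4.png

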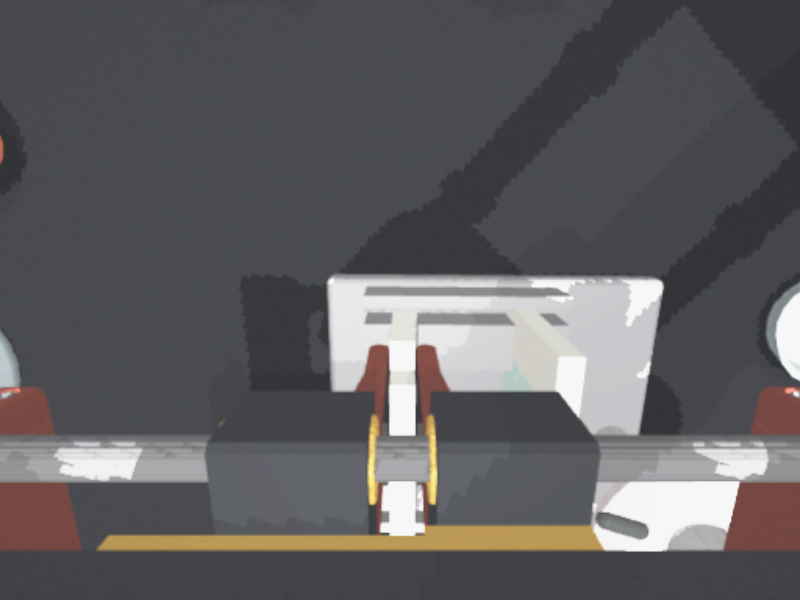

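View pics/s4.png

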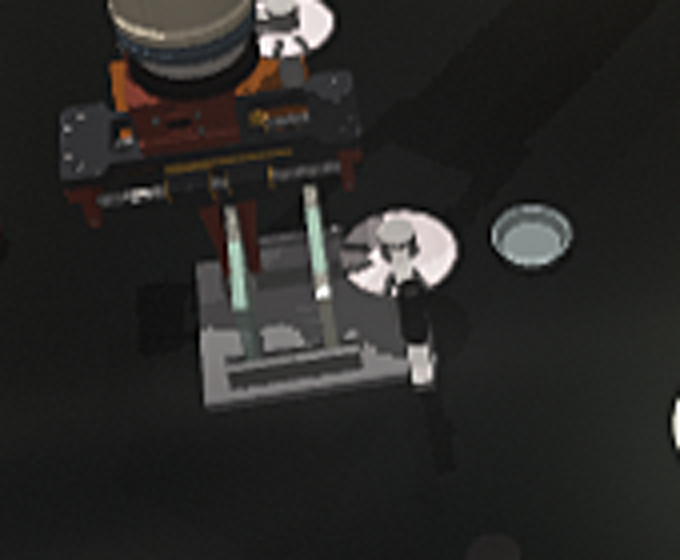

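```bash
cat >> h.py <<'E'
from scipy.spatial.transform import Rotation as Rn
def qfin(b,tilt=np.pi/4):
    h=np.array([np.cos(b),np.sin(b),0]);k=np.array([0,0,1.])
    ly=h*np.cos(tilt)+k*np.sin(tilt);lz=-h*np.sin(tilt)+k*np.cos(tilt);lx=np.cross(ly,lz)
    q=Rn.from_matrix(np.c_[lx,-ly,-lz]).as_quat();return [q[3],q[0],q[1],q[2]]
E
python3 - <<'E'
from bench import *
from h import *
p=state()["ee_pos"];move_l([p[0],p[1],.09],.06);move_l([p[0],p[1],.22],.2)
s=state();print(s["time"],s["finger_gap"],s["ft_force"].round(2),s["joint_pos"].round(2))
for b in range(-180,180,15):
    q=inverse_kinematics([.5688,.1613,.18],qfin(np.radians(b)))
    if q is not None: print(b,q.round(2))
d=get_image("scene");cv2.imwrite("pics/s5.png",cv2.resize(d["frame"][80:270,100:330],None,fx=3,fy=3,interpolation=cv2.INTER_CUBIC))
E
```

```text
15.8333 0.007953580797459886 [ 0.98 -0.35 -2.28] [-0.43 -0.11  1.45  0.    1.8  -2.31]
-180 [0.16 0.77 0.64 0.19 2.51 0.26]
-165 [ 0.23  0.79  0.6  -0.04  2.53 -0.05]
-150 [ 0.31  0.77  0.63 -0.26  2.5  -0.36]
-135 [ 0.38  0.71  0.72 -0.43  2.41 -0.62]
-120 [ 0.45  0.62  0.85 -0.55  2.28 -0.83]
-105 [ 0.51  0.5   1.   -0.64  2.14 -1.01]
-90 [ 0.57  0.37  1.17 -0.71  1.98 -1.17]
-75 [ 0.61  0.22  1.35 -0.75  1.81 -1.32]
-60 [ 0.63  0.06  1.53 -0.78  1.63 -1.48]
-45 [ 0.63 -0.11  1.69 -0.78  1.45 -1.67]
-30 [ 0.59 -0.28  1.85 -0.73  1.26 -1.91]
-15 [ 0.5  -0.44  1.97 -0.59  1.07 -2.23]
30 [ 0.02 -0.58  2.06  0.42  0.98  2.52]
45 [-0.11 -0.46  1.98  0.65  1.15  2.12]
60 [-0.18 -0.3   1.86  0.75  1.34  1.82]
75 [-0.21 -0.13  1.71  0.79  1.52  1.6 ]
90 [-0.2   0.05  1.55  0.77  1.7   1.41]
105 [-0.17  0.21  1.37  0.74  1.86  1.25]
120 [-0.12  0.36  1.19  0.68  2.02  1.1 ]
135 [-0.06  0.49  1.02  0.61  2.18  0.94]
150 [0.01 0.61 0.86 0.51 2.31 0.75]
165 [0.08 0.7  0.73 0.37 2.43 0.53]
```

View pics/s5.png

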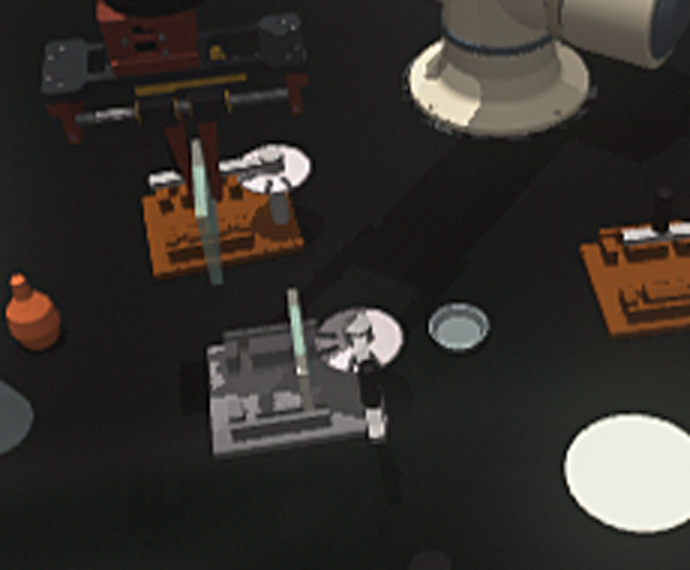

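Run:
```python
from bench import *
from h import *
P=[.5688,.1613,.18];b=np.radians(-45)
move_to(P,qfin(b));hold(.5)
s=state();print(s["time"],s["finger_gap"],s["ee_pos"],s["ee_rot"],qfin(b),np.abs(s["dq"]).max())
for n in("top","scene"):
    d=get_image(n);np.savez(f"pics/{n}6.npz",**d);c=d["frame"][110:260,150:360] if n=="top" else d["frame"][80:290,140:400]
    cv2.imwrite(f"pics/{n}6.png",cv2.resize(c,None,fx=3,fy=3,interpolation=cv2.INTER_CUBIC))
d=get_image("wrist");cv2.imwrite("pics/w6.png",d["frame"])
```

```text
17.75 0.007916426557413366 [0.56889211 0.16099895 0.18004025] [ 0.14637114 -0.35330416  0.85366854 -0.35355577] [np.float64(0.14644660940672624), np.float64(-0.35355339059327384), np.float64(0.8535533905932737), np.float64(-0.35355339059327373)] 0.004982949907663781
```

View pics/top6.png

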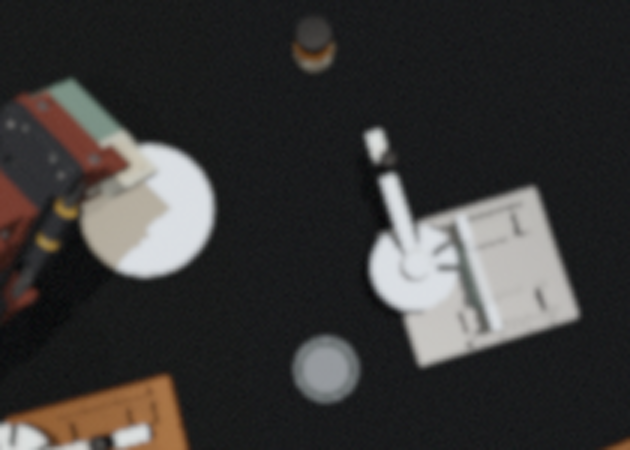

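View pics/scene6.png

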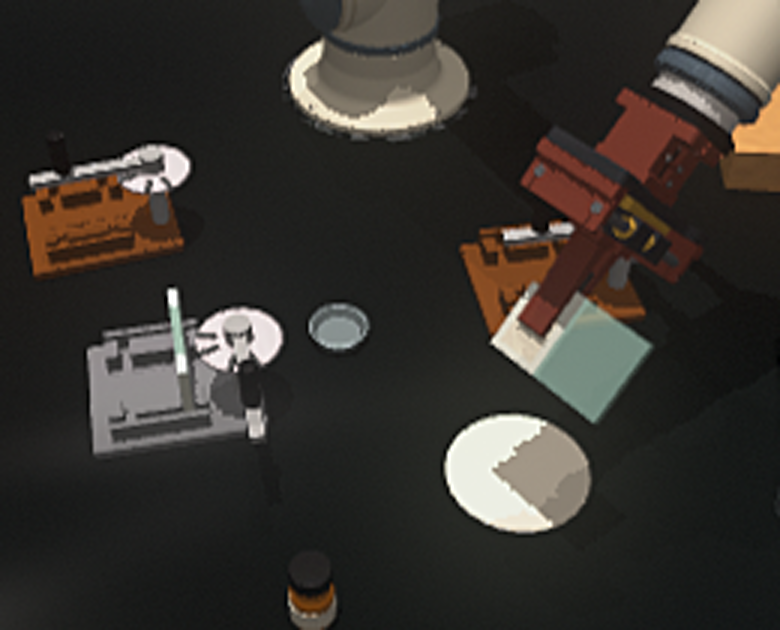

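View pics/w6.png

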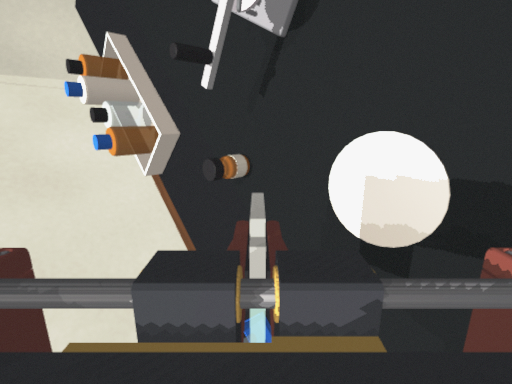

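Run:
```python
from bench import *
from h import *
s=state();R=Rn.from_quat(np.r_[s["ee_rot"][1:],s["ee_rot"][0]]).as_matrix();lx,ly,lz=R[:,0],-R[:,1],-R[:,2]
C=s["ee_pos"]-.0015*lz
print("tilt of label normal from up",np.degrees(np.arccos(ly[2])),lx.round(2))
for n,f in(("top",lambda p:(p-[150,110])*3),("scene",lambda p:(p-[140,80])*3)):
    d=dict(np.load(f"pics/{n}6.npz"))
    print(n,[ (k,f(proj(d,C+a*lx+b*lz+.004*ly)).round(0).tolist()) for k,a,b in(("frost top",.021,.0325),("frost bot",.021,-.0325),("clear top",-.079,.0325),("clear bot",-.079,-.0325),("label",0,0))])
```

```text
tilt of label normal from up 45.001038208988284 [-0.71 -0.71  0.  ]
top [('frost top', [101.0, 198.0]), ('frost bot', [157.0, 167.0]), ('clear top', [8.0, 103.0]), ('clear bot', [69.0, 79.0]), ('label', [111.0, 163.0])]
scene [('frost top', [543.0, 267.0]), ('frost bot', [491.0, 342.0]), ('clear top', [652.0, 345.0]), ('clear bot', [594.0, 424.0]), ('label', [538.0, 321.0])]
```

The predicted plate corners match both views to within a few zoomed pixels (for example scene (491,342) and (594,424)), so the plate hasn't slipped. I'm handing the job in.

Run:
```python
from bench import *
print(state()["time"],state()["finger_gap"]);job_done()
```

```text
17.9 0.007453423334503635
the job is handed in; nothing more can be done
```

The job is handed in at 17.9 s, with the arm still holding the cut-corner plate over the reading disc.

- **Keeper:** I swung it by its handle from about 0.14 rad to the release notch. A later wrist view showed the bar along rack -x, lying between the two release ridges.
- **Plate choice:** the plate with the cut-off corner was in the slot at y = +45 mm. Its top edge reads 65 mm instead of 77 mm at the +x end, where the notch is. The other plate has no notch and is still in its slot.
- **Final hold:** from the arm's reported pose, the label centre is over the disc's centre, about 0.18 m above the bench. The labelled face looks upward at 45.0°. The plate's corners match the top and scene views, so it has not slipped.
- **Side load while gripping:** the fully open fingers would not fit centred without hitting the other plate. I went in 18 mm off-centre, and closing pushed the arm sideways with about 42 N on the finger. The wrist force peaked near 48 N, under the 120 N limit. The side load came through the finger, not the gripper body, so I don't think the 40 N body limit applies. Recentring brought the force back to about zero.

No check failed. The other bench items I could see in the last pictures were where they started.

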